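# Shut a transit case and close its draw latch

### The job

Close up the packed transit case: swing its lid shut, raise the latch lever so that its wire bail reaches, bring the bail up and over the upturned lip of the keeper on the lid, then press the lever down past centre until it lies flat against the front of the case and the lid is drawn down tight on its gasket. The case stands loose on the bench: do not shove it along or tip it, and leave the small things around it where they are.

Things in the scene. Friction and masses are not known exactly. Their poses are not given: they have to be found in the camera images.
- case: Grey metal transit case with aluminium edges, 150 mm deep (x), 240 wide (y), 136 high with the lid shut, 5 kg, loose on rubber feet (a level push of 25 N slides it). Origin: centre of its underside; x points from front to back, y left, z up. Front face: x = -75 mm, toward the robot, a draw latch at its middle. Body rim at z = 86 mm with a 4 mm gasket; the lid is a 46 mm high shell hinged at the rear.
- lid_hinge (a point): Middle of the lid's hinge axis: x = +75 mm, y = 0, z = 90 mm in the case's frame; the axis is parallel to the case's y, as are all axes of the latch.
- lid (a joint): Lid angle, rad: 0 = lying on the uncompressed gasket; grows as its front rises (it starts part open). Stiff friction hinges hold it at any angle; 2 to 5 N near the front edge moves it. Below 0 the gasket is squeezed: the shut latch brings it to about -0.014.
- lid_edge (a point): Middle of the lid's upper front edge, the corner of its flat top and its front wall: 150 mm from the hinge axis along the lid and 46 mm above its underside. There is nothing on the lid's top.
- keeper (a point): Seat of the hook-shaped keeper on the lid's front wall: the centre of the hooked bail bar. Lid shut: x = -83, y = 0, z = 109 mm in the case's frame, 8 mm out from the wall; axes as the lid's. A shelf 26 mm wide, 13.5 mm deep, its top 2.2 mm below the seat, ends in an upturned lip 3 mm thick: inner face 2.5 mm in front of the seat, top 6 mm above it. The lid's front wall goes on 27 mm above the seat.
- latch_pivot (a point): Centre of the lever's pivot, fixed on the case: x = -88, y = 0, z = 76 mm in the case's frame (13 mm out from the front face). The bail's pivot is on the lever: with the lever shut 14.7 mm below this point and 3.1 mm nearer the case, and it turns about this point with the lever.
- lever (a joint): Lever angle, rad: 0 = shut, hanging flat along the case front (stop); grows as its free end swings out toward the robot and up; 1.57 = straight out; 2.45 = fully up (stop). It starts a little below level; light friction (1 to 2 N at its end) keeps it where left. With the bail hooked it takes load at about 1.2, is heaviest at 0.85 (10 N at its end), passes centre at 0.35, then snaps to 0.
- lever_tip (a point): Free end of the lever's finger tab, mid-width, 45 mm from the pivot. The lever is a steel blade 24 mm wide and 3 mm thick; when shut its outer face (upper face when it points out) is 7 mm in front of the pivot, and the last 10 mm flare outward to 10 mm. When lifting it from below, move outward as well as up: rubbing inward under the bar jams the bail and pushes the lever shut.
- bail (a joint): Angle of the wire bail (loop) on the lever, rad: 0 = upright with the latch shut; grows as it swings outward over the lever; 2.9 = lying back along the lever (stop, where it starts). Its lean outward from upright is bail minus lever minus 0.04, negative when leaning in to the lid. Swings freely, falls by its weight.
- bail_bar (a point): Centre of the bail's cross bar, steel wire 4.4 mm thick, 36 mm long between the side wires, 44.6 mm from the bail's pivot. Lying back, the bar is some 15 mm beyond the lever's end. Keeper and lever pass between the side wires. With the lever above 1.8 the bail swings clear over the lip and drops on the lid's wall above the keeper (below 1.7 it is too short); pressing the lever then draws the bar down behind the lip.
- pliers_red: Bystander: red-handled pliers lying on the bench, 62x152x13 mm; origin under its centre.
- cooler_fan: Bystander: small square cooling fan, 68x68x10 mm; origin under its centre.
- screw_tray: Bystander: round steel bowl of small screws, 100 mm across, 20 mm high; origin under its centre.
- driver_silver: Bystander: slim precision screwdriver with an aluminium handle, 19x161x19 mm, lying; origin under its centre.
- tape_roll: Bystander: roll of cream tape lying flat, 58 mm across, 18 mm high; origin under its centre.

How it is judged:
By the outcome, as a careful person would: the job done as asked, in the order asked, and still so for the second after the job is handed in, with the robot touching nothing.
It also fails if it takes over 54 s, if anything falls off the work surface, if the arm or the gripper's body presses on something with over 40 N, if the wrist force passes 120 N, or if a joint passes its speed limit or range.

### The arm

A 6-joint arm with a two-finger parallel gripper is mounted at the origin on a cart in front of the work surface, level with it; the furniture and walls round the work are solid. World frame = base frame: x ahead of the robot, y to its left, z up, the work surface at z = 0. Lengths are in m, angles in degrees, forces in N, time in s.
With the tool pointing down it reaches from about 0.4 to 0.825 m from the base axis. Payload 7 kg.
Tool frame: the origin (TCP) lies between the finger pads; the fingertips stand 14 mm ahead of it and the grasp point (between the pads) lies 5 mm behind it; z points along the fingers, y is the line along which they close (so a half turn about z gives the same grasp; the last joint's range is limited). The gripper opens to 88 mm and grips with 3 to 60 N. Pads are 19 mm wide; open, the fingers measure 130 mm over their backs; the gripper's body (78 mm by 193 mm) begins 47 mm behind the grasp point.
Start: joints at [-58.207, 20.546, 0.682, 0, -70.136, -16.507], TCP at [0.178, -0.651, 0.241] pointing down, gripper open.
Joint ranges: [-176.03, 176.03], [-82.01, 121.73], [-58.28, 71.71], [-173.87, 95.51], [-174.79, -0.11], [-173.66, 173.66]. Speed limits (degrees/s): [136.94, 136.94, 172.46, 180, 180, 180].

### API

Orientations are given as [roll, pitch, yaw] about the fixed x, y, z axes, in that order (R = Rz(yaw) Ry(pitch) Rx(roll)).
In Python, from plant import status, cams, job gives the robot as it stands. The module is installed in compiled form; this text tells all that it offers.
- The arm moves only by the tool step_arm, never from a script. Its arguments are lists of equal length, an entry for each row: "xyz": the shift along the tool's x, y, z each as a share of 20 cm, from -1 to 1, a list of three; "yaw": the turn about the tool's z as a share of 360 degrees, from -1 to 1; "claw": the closure, from -1 (fully open) to 1 (shut). A call has 1 to 20 rows; each row is the pose to reach, as a shift and turn from the pose commanded when the call began, along the tool's axes at that moment, turning the shorter way round; what a row does not reach only later rows make up. A row lasts 1/12 s, in which the tool goes at most 41.7 mm and 7.16 degrees, less where a joint would pass 70% of its speed; a pose out of reach is approached as far as the arm can. A call with a number of a shift or a turn outside -1 to 1 is refused whole. A call with a gripper value outside its range is refused whole. The fingers move at their own pace and stop on an object; "grip_force" is the grip in N (left out, the last holds). Time passes only in rows, so rows that repeat a pose let the fingers close. It gives the time, the measured TCP pose, the force, the opening and the grip force at its end, in the units of the state.
- status.get_state(): the state, without advancing time (a new reading comes with each control period).
- cams.capture(name): name is "side" or "top" or "wrist"; returns (picture, depth): 400x640x3 uint8, blue, green, red; 400x640 float32, m along the optical axis (not along the pixel's ray), 0 where there is no reading.
- cams.calibration(name): a dict with "mtx" (3x3 intrinsics, pixels), "camera_from_world" (4x4, takes a point from world to camera coordinates); the wrist camera has in their place "T_tool_cam" (4x4, takes a point from camera to tool coordinates, whose origin is the TCP and whose axes are the flange's). Camera axes: x right, y down, z forward; pixel columns grow to the right and rows downward; lengths in m; the calibration is good to about 2 mm. A picture is of the moment at which its call begins: read the wrist's pose just before it. calibration takes no time and is no camera call.
- job.close_job(): hands the job in; it is judged then, once.
The state is a dict: "time_s": time; "joints": joint angles; "qd": joint speeds; "joint_torque": joint torques, N m; "tcp_pos": TCP position; "eef_rot": TCP orientation; "contact_force": force on the tool from outside, world axes, zero at the start; "moment": the same for the moment, N m; "gripper_width": finger opening in m; "gripper_force": force on a finger pad.
Only numpy, scipy, OpenCV 4.12 (cv2) and the standard library are available. Lean on these libraries where they do the work, as an engineer would, in place of code of your own. Each camera call takes 0.05 s, during which the arm holds its last target. There are 200 camera calls.

## Working session

There is one attempt and no reset: what is moved stays moved. The work goes in short steps, Python scripts to look and compute and a tool call to move; the robot and the scene stay as the last step left them, time stands still between calls to the robot, and variables do not carry over. Pictures are saved under pics/ and viewed, at most 10 in all, crops included, and the job is handed in when it is done.

Besides the shell and the picture viewer there is one more tool, called after "Call:" as a command line: name --pt "numbers of a row" for each row, then --argument value for the rest. step_arm: Moves the arm, as the interface text tells. Shift numbers are shares of 20 cm and turn numbers shares of 360 degrees, none past 1 either way. Its arguments: {"type":"object","properties":{"xyz":{"type":"array"},"yaw":{"type":"array"},"claw":{"type":"array"},"grip_force":{"type":"number"}},"required":["xyz","yaw","claw"]}

```bash
mkdir -p pics; python3 - <<'E'
from plant import status,cams
import cv2,numpy as np
s=status.get_state();print(s)
for n in("side","top"):
    p,d=cams.capture(n);cv2.imwrite(f"pics/{n}0.png",p);np.save(f"pics/{n}0.npy",d)
    c=cams.calibration(n);print(n,c)
print(cams.calibration("wrist"))
E
```

```text
{'time_s': 0.0, 'joints': array([-5.82070867e+01,  2.05939694e+01,  6.33620002e-01, -2.17673756e-02,
       -7.01348183e+01, -1.65060800e+01]), 'qd': array([ 0.05753556,  0.02436951, -0.06486197, -0.04357837,  0.02896347,
       -0.03067509]), 'joint_torque': array([-1.43106317e-03, -5.82722855e+01,  2.93056816e+01,  6.99755833e+00,
        6.80639219e-03, -8.02030740e-05]), 'tcp_pos': array([ 0.17781892, -0.65067489,  0.23958771]), 'eef_rot': array([ 1.79902940e+02, -7.42250475e-03, -1.64720574e+02]), 'contact_force': array([-0.40705485, -1.52401262, -0.5839892 ]), 'moment': array([0.01983097, 0.0156935 , 0.00174519]), 'gripper_force': 0.0, 'gripper_width': 0.08813512846166485}
side {'mtx': array([[452.11237206,   0.        , 318.60374586],
       [  0.        , 452.11237206, 203.32536706],
       [  0.        ,   0.        ,   1.        ]]), 'camera_from_world': array([[-0.99754593, -0.06718583, -0.01970237,  0.54171316],
       [-0.02369225,  0.58871728, -0.80799174,  0.16391054],
       [ 0.06588472, -0.80554207, -0.58886431,  1.31373933],
       [ 0.        ,  0.        ,  0.   
[... 275 characters left out ...]
    [-0.99737064,  0.00614369, -0.0722085 ,  0.55656258],
       [ 0.0721921 , -0.00285042, -0.99738667,  1.18683494],
       [ 0.        ,  0.        ,  0.        ,  1.        ]])}
{'mtx': array([[322.06309228,   0.        , 319.36807531],
       [  0.        , 322.06309228, 203.7532011 ],
       [  0.        ,   0.        ,   1.        ]]), 'T_tool_cam': array([[-9.36048473e-05, -9.62870386e-01, -2.69964091e-01,
         7.14481221e-02],
       [ 9.99999027e-01, -4.65824012e-04,  1.31470593e-03,
        -4.62076640e-04],
       [-1.39164716e-03, -2.69963706e-01,  9.62869493e-01,
        -1.44491548e-01],
       [ 0.00000000e+00,  0.00000000e+00,  0.00000000e+00,
         1.00000000e+00]])}
```

View pics/side0.png

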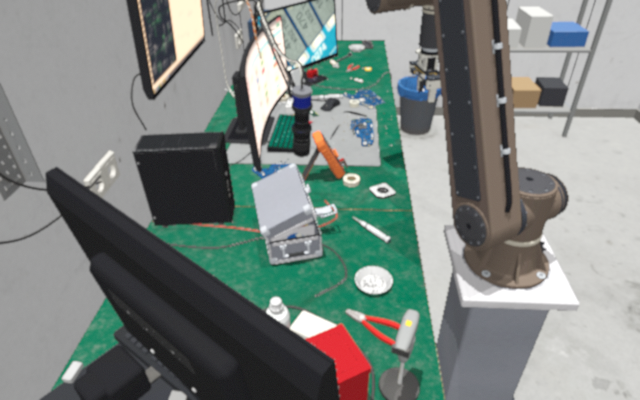

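View pics/top0.png

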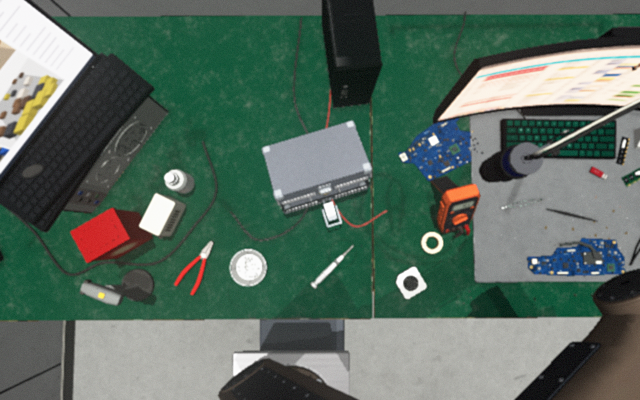

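```bash
cat > h.py <<'E'
import numpy as np,cv2
from plant import status,cams
def cloud(n,d):
    c=cams.calibration(n);K=c["mtx"];T=np.linalg.inv(c["camera_from_world"])
    v,u=np.mgrid[:400,:640]
    P=np.stack([(u-K[0,2])/K[0,0]*d,(v-K[1,2])/K[1,1]*d,d],-1)
    return P@T[:3,:3].T+T[:3,3]
def ray(n,u,v):
    c=cams.calibration(n);K=c["mtx"];T=np.linalg.inv(c["camera_from_world"])
    r=T[:3,:3]@[(u-K[0,2])/K[0,0],(v-K[1,2])/K[1,1],1];return T[:3,3],r/np.linalg.norm(r)
def proj(n,X):
    c=cams.calibration(n);q=c["camera_from_world"][:3]@np.r_[X,1];q=c["mtx"]@q;return q[:2]/q[2]
def yp(n,z,u,v):
    o,r=ray(n,u,v);return o+r*(z-o[2])/r[2]
E
python3 - <<'E'
from h import *
for n,(x,y,w,h) in dict(top=(240,100,150,150),side=(230,145,160,130)).items():
    p=cv2.imread(f"pics/{n}0.png");cv2.imwrite(f"pics/{n}0c.png",cv2.resize(p[y:y+h,x:x+w],None,fx=4,fy=4,interpolation=cv2.INTER_CUBIC))
d=np.load("pics/top0.npy");P=cloud("top",d)
sub=P[115:225,255:380].reshape(-1,3);sub=sub[sub[:,2]>.07]
# lid plane RANSAC
rng=np.random.default_rng(0);best=0
for _ in range(300):
    a,b,c=sub[rng.choice(len(sub),3)];nn=np.cross(b-a,c-a);L=np.linalg.norm(nn)
    if L<1e-6: continue
    m=abs((sub-a)@(nn/L))<.003
    if m.sum()>best: best=m.sum();bm=m
q=sub[bm];c=q.mean(0);nrm=np.linalg.svd(q-c)[2][2];nrm*=np.sign(nrm[2])
print(len(sub),best,c,nrm,"angle",np.degrees(np.arccos(nrm[2])),"yaw",np.degrees(np.arctan2(-nrm[1],-nrm[0])))
# rectangle of lid top: in-plane
yw=np.arctan2(-nrm[1],-nrm[0]);ey=np.array([-np.sin(yw),np.cos(yw),0]);ex=np.cross(ey,nrm)
uv=np.c_[(q-c)@ex,(q-c)@ey].astype(np.float32);r=cv2.minAreaRect(uv);print(r,uv.min(0),uv.max(0))
print(np.percentile(uv,[1,99],axis=0))
b=cv2.boxPoints(r);print(c+b[:,:1]*ex+b[:,1:]*ey)
m=P[195:235,315:350];print(np.round(m[::4,::4,2],3))
E
```

```text
6522 4559 [ 0.66113318 -0.07225459  0.16469984] [0.37378104 0.11256552 0.92066103] angle 22.9770873357592 yaw -163.24013404061208
((-0.003346949815750122, 0.0013190582394599915), (0.24187181890010834, 0.15292520821094513), 89.80962371826172) [-0.07981971 -0.11954595] [0.07349948 0.12247632]
[[-0.0768582  -0.11644234]
 [ 0.07041964  0.11869428]]
[[ 0.697424    0.06333187  0.13338845]
 [ 0.56246655  0.02321961  0.19308445]
 [ 0.63150413 -0.20858998  0.19339818]
 [ 0.76646157 -0.16847773  0.13370217]]
[[ 0.011  0.016  0.009  0.015  0.091  0.082  0.042  0.017 -0.002]
 [ 0.015  0.09   0.086  0.054  0.018 -0.002  0.002  0.004 -0.002]
 [ 0.022  0.001  0.001  0.082  0.082  0.005 -0.     0.002 -0.001]
 [-0.001  0.001 -0.002  0.084  0.084  0.075  0.001  0.001  0.004]
 [-0.002 -0.     0.079  0.083  0.081  0.083  0.003 -0.001 -0.   ]
 [ 0.003  0.004  0.001  0.081  0.08   0.079  0.081 -0.002  0.002]
 [ 0.006  0.001 -0.     0.001  0.086 -0.004  0.002 -0.001 -0.   ]
 [ 0.001  0.002  0.004  0.081  0.002  0.085 -0.004  0.003  0.006]
 [ 0.     0.003  0.001  0.005  0.003 -0.    -0.002  0.001  0.   ]
 [ 0.006  0.002  0.002  0.001  0.002  0.001  0.002 -0.002  0.002]]
```

View pics/top0c.png

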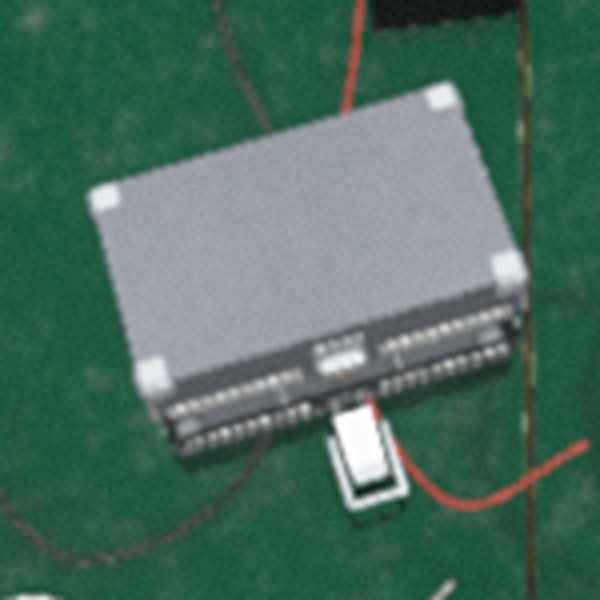

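View pics/side0c.png

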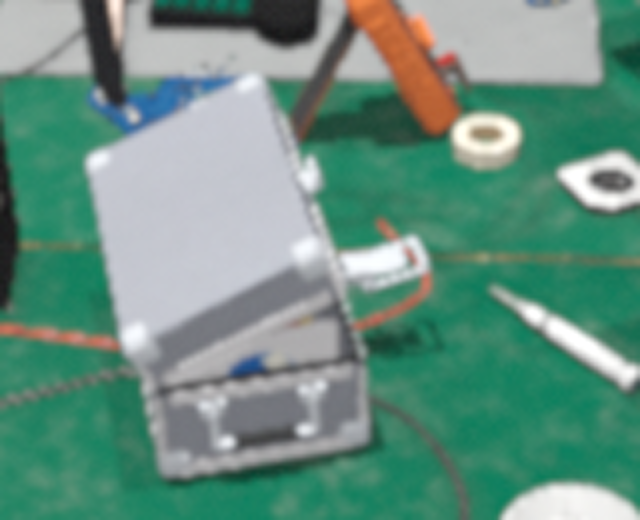

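```bash
python3 - <<'E'
from h import *
y=np.radians(16.7);ex=np.array([np.cos(y),np.sin(y),0]);ey=np.array([-np.sin(y),np.cos(y),0]);O=np.array([.643,-.0794,0])
d=np.load("pics/top0.npy");P=cloud("top",d)
for n in("top","side"):
    P=cloud(n,np.load(f"pics/{n}0.npy"))
    c=P.reshape(-1,3)-O;q=np.c_[c@ex,c@ey,c[:,2]]
    m=(abs(q[:,1])<.04)&(q[:,0]>-.18)&(q[:,0]<-.085)&(q[:,2]>.03)
    print(n,m.sum());print(np.round(q[m][np.argsort(q[m][:,0])]*1000)[:90:2].astype(int).tolist())
for nm,X in dict(piv=(-.088,0,.076),body=(-.075,.12,.086),bodyR=(-.075,-.12,.086),base=(-.075,.12,0)).items():
    W=O+X[0]*ex+X[1]*ey+np.array([0,0,X[2]]);print(nm,W,proj("top",W),proj("side",W))
E
```

```text
top 256
[[-148, 16, 82], [-148, -1, 81], [-148, -17, 85], [-147, 10, 82], [-147, -6, 79], [-147, 13, 84], [-146, -4, 84], [-146, 15, 84], [-146, -1, 85], [-145, 18, 83], [-145, 9, 83], [-145, -7, 86], [-144, 20, 84], [-143, -19, 84], [-142, 19, 83], [-140, -19, 84], [-139, 19, 81], [-137, 18, 81], [-136, -15, 83], [-134, -19, 80], [-133, 11, 87], [-133, 3, 84], [-132, 6, 86], [-132, -11, 86], [-132, 8, 83], [-131, -8, 86], [-131, -17, 81], [-131, 2, 87], [-130, 5, 83], [-129, 7, 86], [-129, -9, 88], [-128, 18, 79], [-128, 2, 84], [-128, -15, 82], [-127, 12, 80], [-127, 7, 85], [-126, -2, 79], [-126, 17, 79], [-126, 1, 83], [-125, -8, 79], [-125, 3, 84], [-125, -5, 87], [-124, -3, 82], [-123, 17, 80], [-123, 8, 82]]
side 150
[[-149, -6, 81], [-148, -5, 86], [-147, 12, 86], [-147, 3, 84], [-146, -21, 78], [-146, 6, 82], [-145, 19, 81], [-142, -18, 81], [-141, -14, 80], [-139, 21, 80], [-136, -17, 79], [-135, 25, 83], [-133, 17, 77], [-132, -3, 82], [-132, -2, 87], [-131, -13, 83], [-130, 4, 84], [-130, -6, 84], [-129, -4, 82], [-128, -13, 79], [-128, 2, 79], [-127, 7, 86], [-126, -3, 83], [-125, -2, 81], [-125, 13, 80], [-123, 7, 83], [-123, 22, 79], [-122, 10, 82], [-122, -13, 81], [-121, 5, 83], [-120, 21, 75], [-119, 0, 83], [-118, 16, 83], [-117, 9, 82], [-116, -2, 82], [-115, -10, 81], [-114, 7, 85], [-114, 20, 72], [-112, 14, 72], [-111, 4, 83], [-110, -5, 81], [-110, 11, 85], [-110, 25, 76], [-109, 13, 75], [-109, 15, 81]]
piv [ 0.55871162 -0.10468773  0.076     ] [328.01070776 202.41184293] [315.32177628 212.31298547]
body [0.53668005 0.01398666 0.086     ] [282.72345579 210.79604559] [319.90897105 234.91669794]
bodyR [ 0.60564658 -0.21589074  0.086     ] [370.28149134 184.03778411] [303.40891832 188.93019938]
base [0.53668005 0.01398666 0.        ] [285.40957709 212.59974788] [320.43217699 257.20366351]
```

```bash
cat >> h.py <<'E'
YAW=16.7;O=np.array([.643,-.0794,0])
def axes(y): y=np.radians(y);return np.array([np.cos(y),np.sin(y),0]),np.array([-np.sin(y),np.cos(y),0])
def plan(tips,pos=None,rz=None):
    "case-frame fingertip targets (mm) -> tool shares from current pose"
    s=status.get_state();pos=s["tcp_pos"] if pos is None else np.array(pos);rz=s["eef_rot"][2] if rz is None else rz
    ex,ey=axes(YAW);tx,_=axes(rz);ty=np.array([tx[1],-tx[0],0])
    c=pos-O;print("tip now",np.round(1e3*np.array([c@ex,c@ey,c[2]-.014]),1),"turn",round(-((YAW+180-rz+180)%360-180)/360,4))
    for t in tips:
        W=O+(ex*t[0]+ey*t[1])/1e3+np.array([0,0,t[2]/1e3+.014]);d=W-pos
        print(t,np.round(np.array([d@tx,d@ty,-d[2]])/.2,4))
E
python3 -c "
from h import *
plan([(-18,0,215)],[.178,-.651,.241],-164.71)"
```

```text
tip now [-609.6 -413.9  227. ] turn -0.0039
(-18, 0, 215) [-2.9064  2.1415  0.06  ]
```

Call:
step_arm --pt "-0.97 0.714 0" --pt "-0.97 0.714 0" --pt "-0.97 0.714 0" --pt "-0.97 0.714 0" --pt "-0.97 0.714 0" --pt "-0.97 0.714 0" --pt "-0.97 0.714 0" --pt "-0.97 0.714 0" --yaw '[-0.004,-0.004,-0.004,-0.004,-0.004,-0.004,-0.004,-0.004]' --claw '[1,1,1,1,1,1,1,1]' --grip_force 10

```text
time_s: 0.77
tcp_pos: [0.3285, -0.4608, 0.2407]
eef_rot: [-180.0, 0.0, -163.1]
contact_force: [0.4, -0.8, 0.5]
gripper_width: 0.04
gripper_force: 0.0
```

Call:
step_arm --pt "-0.97 0.714 0" --pt "-0.97 0.714 0" --pt "-0.97 0.714 0" --pt "-0.97 0.714 0" --pt "-0.97 0.714 0" --pt "-0.97 0.714 0" --pt "-0.97 0.714 0" --pt "-0.97 0.714 0" --yaw '[0,0,0,0,0,0,0,0]' --claw '[1,1,1,1,1,1,1,1]'

```text
time_s: 1.43
tcp_pos: [0.4727, -0.2692, 0.2401]
eef_rot: [180.0, -0.0, -163.2]
contact_force: [-0.3, -0.8, -0.0]
gripper_width: 0.0006
gripper_force: 0.0
```

```bash
python3 -c "
from h import *
plan([(-18,0,215)])"
```

```text
tip now [-217.7 -132.8  226.1] turn 0.0004
(-18, 0, 215) [-0.9999  0.6617  0.0556]
```

Call:
step_arm --pt "-1 0.66 0" --pt "-1 0.66 0" --pt "-1 0.66 0" --pt "-1 0.66 0" --pt "-1 0.66 0.05" --pt "-1 0.66 0.05" --pt "-1 0.66 0.05" --pt "-1 0.66 0.05" --pt "-1 0.66 0.05" --yaw '[0,0,0,0,0,0,0,0,0]' --claw '[1,1,1,1,1,1,1,1,1]'

```text
time_s: 2.18
tcp_pos: [0.6251, -0.0872, 0.23]
eef_rot: [180.0, -0.1, -163.4]
contact_force: [-0.3, 1.0, 0.1]
gripper_width: 0.0009
gripper_force: 0.0
```

```bash
python3 -c "
from h import *
print(status.get_state()['contact_force'])
f=np.radians([22,16,10,6,3])
plan([(round(75-130*np.cos(a)+46*np.sin(a)+9),0,round(90+130*np.sin(a)+46*np.cos(a))) for a in f]+[(-48,0,138)])"
```

```text
[-0.28257809  0.98388937  0.06142331]
tip now [-19.4  -2.4 216. ] turn -0.0001
(-19, 0, 181) [-0.0017  0.0119  0.1748]
(-28, 0, 170) [0.0433 0.0119 0.2298]
(-36, 0, 158) [0.0833 0.0118 0.2898]
(-40, 0, 149) [0.1033 0.0118 0.3348]
(-43, 0, 143) [0.1183 0.0118 0.3648]
(-48, 0, 138) [0.1433 0.0118 0.3898]
```

Call:
step_arm --pt "0 0.01 0.08" --pt "0 0.01 0.14" --pt "0 0.01 0.17" --pt "0.02 0.01 0.2" --pt "0.04 0.01 0.225" --pt "0.06 0.01 0.25" --pt "0.07 0.01 0.275" --pt "0.085 0.01 0.295" --pt "0.095 0.01 0.315" --pt "0.105 0.01 0.335" --pt "0.115 0.01 0.355" --pt "0.125 0.01 0.37" --pt "0.135 0.01 0.38" --pt "0.14 0.01 0.39" --pt "0.14 0.01 0.39" --yaw '[0,0,0,0,0,0,0,0,0,0,0,0,0,0,0]' --claw '[1,1,1,1,1,1,1,1,1,1,1,1,1,1,1]'

```text
time_s: 3.43
tcp_pos: [0.5979, -0.0916, 0.152]
eef_rot: [180.0, -0.0, -163.3]
contact_force: [-0.5, -0.3, 0.9]
gripper_width: 0.0007
gripper_force: 0.0
```

Call:
step_arm --pt "0 0 0.005" --pt "0 0 0.01" --pt "0 0 0.01" --yaw '[0,0,0]' --claw '[1,1,1]'

```text
time_s: 3.68
tcp_pos: [0.5979, -0.0918, 0.1503]
eef_rot: [180.0, -0.1, -163.3]
contact_force: [1.4, -0.5, 0.4]
gripper_width: 0.0004
gripper_force: 0.0
```

Call:
step_arm --pt "0 0 -0.2" --pt "0 0 -0.4" --pt "0.3 -0.3 -0.5" --pt "0.5 -0.6 -0.5" --pt "0.5 -0.8 -0.5" --pt "0.5 -1 -0.5" --pt "0.5 -1 -0.5" --pt "0.5 -1 -0.5" --yaw '[0,0,0,0,0,0,0,0]' --claw '[-0.3,-0.3,-0.3,-0.3,-0.3,-0.3,-0.3,-0.3]'

```text
time_s: 4.35
tcp_pos: [0.5596, -0.3158, 0.2507]
eef_rot: [-180.0, 0.0, -163.4]
contact_force: [-0.0, 0.1, -0.4]
gripper_width: 0.0483
gripper_force: 0.0
```

```bash
cat > look.py <<'E'
import sys
from h import *
t=sys.argv[1];ims=[]
for n,(x,y,w,h) in dict(top=(255,110,130,120),side=(240,160,130,120)).items():
    p,d=cams.capture(n);cv2.imwrite(f"pics/{n}{t}.png",p);np.save(f"pics/{n}{t}.npy",d)
    ims.append(cv2.resize(p[y:y+h,x:x+w],None,fx=3,fy=3,interpolation=cv2.INTER_CUBIC))
    P=cloud(n,d);ex,ey=axes(YAW);c=P.reshape(-1,3)-O;q=np.c_[c@ex,c@ey,c[:,2]]*1e3
    if n=="top":
        m=(abs(q[:,1])<110)&(abs(q[:,0]+5)<60)&(abs(q[:,2]-155)<45)
        a=np.linalg.lstsq(np.c_[q[m][:,0],np.ones(m.sum())],q[m][:,2],rcond=None)[0]
        print("lid slope deg",np.degrees(np.arctan(-a[0])),"z at x=0",a[1])
        m=(q[:,2]>122)&(q[:,2]<150)&(abs(q[:,0])<110)&(abs(q[:,1])<150)
        W=c[m][:,:2]+O[:2];print("lid rect world",cv2.minAreaRect(W.astype(np.float32)))
    m=(abs(q[:,1])<23)&(q[:,0]>-160)&(q[:,0]<-86)&(q[:,2]>20)
    b=q[m];b=b[np.argsort(b[:,0])]
    for k in np.array_split(b,min(12,max(1,len(b)//5))): print(n,np.round(np.median(k,0)),len(k))
cv2.imwrite(f"pics/look{t}.png",np.hstack(ims))
E
python3 look.py 1
```

```text
lid slope deg -0.12856555510371986 z at x=0 136.85654801997723
lid rect world ((0.621610701084137, -0.00978095829486847), (0.1537301391363144, 0.09918840229511261), 16.788169860839844)
top [-157.    1.  703.] 175
top [-151.    1.  701.] 175
top [-145.    1.  699.] 175
top [-139.    1.  697.] 175
top [-134.    1.  695.] 175
top [-127.    0.  693.] 175
top [-121.    1.  691.] 175
top [-115.    0.  688.] 175
top [-109.    0.  685.] 175
top [-103.    1.  682.] 175
top [-96.   0. 679.] 175
top [-89.  -0. 676.] 174
side [-147.    6.   82.] 16
side [-133.    4.   81.] 16
side [-128.    8.   80.] 16
side [-121.    6.   81.] 16
side [-112.    5.   82.] 16
side [-107.   13.   83.] 16
side [-104.   14.  343.] 16
side [-100.   14.   84.] 16
side [-97.  10. 341.] 16
side [-94.  13. 635.] 16
side [-90.   9. 672.] 16
side [-88.  11. 115.] 15
```

View pics/look1.png

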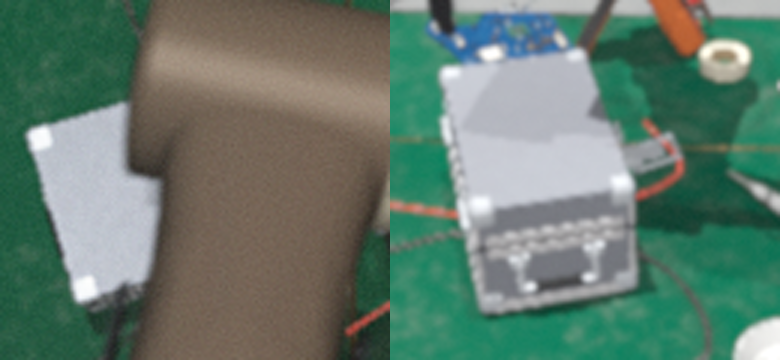

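```bash
python3 -c "
from h import *
plan([(-150,0,125)])"
```

```text
tip now [-147.8 -202.2  235.8] turn -0.0006
(-150, 0, 125) [0.0147 1.0111 0.5542]
```

Call:
step_arm --pt "0.015 0.2 0" --pt "0.015 0.4 0" --pt "0.015 0.6 0.1" --pt "0.015 0.8 0.3" --pt "0.015 1 0.45" --pt "0.015 1 0.55" --pt "0.015 1 0.55" --pt "0.015 1 0.55" --yaw '[0,0,0,0,0,0,0,0]' --claw '[-0.6,-0.6,-0.6,-0.6,-0.6,-0.6,-0.6,-0.6]'

```text
time_s: 5.12
tcp_pos: [0.4983, -0.1201, 0.1392]
eef_rot: [180.0, -0.2, -163.1]
contact_force: [0.8, -0.1, -0.2]
gripper_width: 0.0703
gripper_force: 0.0
```

```bash
python3 - <<'E'
from h import *
from scipy.spatial.transform import Rotation as R
s=status.get_state();p,d=cams.capture("wrist");cv2.imwrite("pics/w1.png",p)
c=cams.calibration("wrist");K=c["mtx"];T=c["T_tool_cam"]
v,u=np.mgrid[:400,:640];P=np.stack([(u-K[0,2])/K[0,0]*d,(v-K[1,2])/K[1,1]*d,d],-1).reshape(-1,3)
P=P@T[:3,:3].T+T[:3,3];W=P@R.from_euler('xyz',s["eef_rot"],degrees=True).as_matrix().T+s["tcp_pos"]
ex,ey=axes(YAW);q=np.c_[(W-O)@ex,(W-O)@ey,W[:,2]]*1e3
m=(d.ravel()>.05)&(abs(q[:,1])<30)&(q[:,0]>-165)&(q[:,0]<-90)&(q[:,2]>60)&(q[:,2]<105)
b=q[m];print(len(b),b.min(0),b.max(0))
for lo in range(-160,-90,4):
    k=b[(b[:,0]>=lo)&(b[:,0]<lo+4)]
    if len(k)>5: print(lo,len(k),"y",np.round(np.percentile(k[:,1],[2,98]),1),"z",np.round(np.percentile(k[:,2],[10,50,90]),1))
plan([(-150,0,72)])
E
```

```text
1810 [-149.94429105  -17.47424407   75.00134049] [-90.00261627  22.9399886  104.94174001]
-152 206 y [-16.3  21.3] z [82.  83.2 84.4]
-148 204 y [-17.   22.2] z [82.7 83.4 84.3]
-144 67 y [-17.3  22.3] z [81.3 82.4 83.5]
-140 62 y [-16.7  22.6] z [80.4 81.5 82.4]
-136 246 y [-16.2  22.1] z [80.4 83.8 85.2]
-132 215 y [-16.8  21.9] z [79.6 83.2 84.3]
-128 210 y [-16.5  22.2] z [78.5 81.4 82.5]
-124 248 y [-16.6  21.9] z [77.9 80.8 81.8]
-120 109 y [-16.6  22.6] z [76.2 80.2 81.5]
-96 151 y [-8.9 14.4] z [82.3 83.  83.6]
-92 92 y [-10.   14.6] z [82.1 82.8 83.8]
tip now [-148.9    1.5  126.8] turn 0.0004
(-150, 0, 72) [ 0.0054 -0.0073  0.2738]
```

View pics/w1.png

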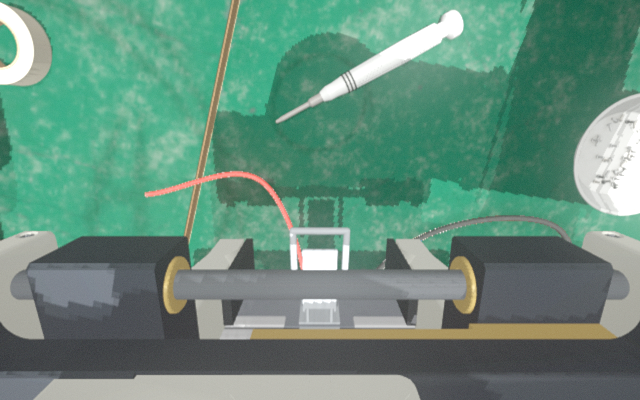

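```bash
cat >> h.py <<'E'
_x,_y=axes(YAW);O=O-.0015*_x+.0013*_y
def bar(t,L):
    bp=14.7*np.array([-np.sin(t),-np.cos(t)])-3.1*np.array([-np.cos(t),np.sin(t)])
    return bp+44.6*np.array([-np.sin(L),np.cos(L)])+[-88,76]
E
python3 -c "
from h import *
plan([(-150,0,73)])
b0=bar(1.48,1.38)
for t,L in zip([1.48,1.52,1.56,1.6,1.65,1.7,1.8,1.9,2,2.1,2.15,2.2],[1.38,1.25,1.1,.95,.8,.65,.5,.3,.1,-.1,-.2,-.3]):
    b=bar(t,L);print(t,L,b.round(1),np.round(-(b-b0)/200,3))
"
```

```text
tip now [-147.4    0.2  126.8] turn 0.0004
(-150, 0, 73) [ 0.0129 -0.0008  0.2688]
1.48 1.38 [-146.1   80. ] [-0. -0.]
1.52 1.25 [-144.8   86.2] [-0.007 -0.031]
1.56 1.1 [-142.4   93. ] [-0.019 -0.065]
1.6 0.95 [-139.1   99.3] [-0.035 -0.096]
1.65 0.8 [-134.9  105.1] [-0.056 -0.126]
1.7 0.65 [-130.   110.3] [-0.081 -0.151]
1.8 0.5 [-124.4  115.5] [-0.109 -0.177]
1.9 0.3 [-116.1  120.4] [-0.15  -0.202]
2 0.1 [-107.1  123.7] [-0.195 -0.218]
2.1 -0.1 [-97.8 125.1] [-0.242 -0.225]
2.15 -0.2 [-93.1 125.2] [-0.265 -0.226]
2.2 -0.3 [-88.5 124.8] [-0.288 -0.224]
```

Call:
step_arm --pt "0.015 0.005 0.1" --pt "0.015 0.005 0.2" --pt "0.015 0.005 0.27" --pt "0.015 0.005 0.27" --pt "0.015 0.005 0.27" --pt "0.015 0.005 0.27" --pt "0.015 0.005 0.27" --pt "0.015 0.005 0.27" --pt "0.015 0.005 0.27" --yaw '[0,0,0,0,0,0,0,0,0]' --claw '[-0.6,-0.6,-0.6,-0.6,-0.3,0,0.2,0.2,0.2]' --grip_force 12

```text
time_s: 5.92
tcp_pos: [0.497, -0.1214, 0.0874]
eef_rot: [-180.0, 0.1, -163.3]
contact_force: [-0.7, -0.2, -0.3]
gripper_width: 0.0423
gripper_force: 0.1
```

Call:
step_arm --pt "0 0 0" --pt "0 0 0" --pt "0 0 0" --yaw '[0,0,0]' --claw '[0.4,0.4,0.4]'

```text
time_s: 6.17
tcp_pos: [0.4966, -0.121, 0.0867]
eef_rot: [180.0, 0.0, -163.3]
contact_force: [-2.0, 4.2, 0.1]
gripper_width: 0.0394
gripper_force: 12.0
```

Call:
step_arm --pt "-0.003 0.003 -0.015" --pt "-0.007 0.004 -0.031" --pt "-0.013 0.004 -0.048" --pt "-0.019 0.004 -0.065" --pt "-0.027 0.004 -0.081" --pt "-0.035 0.004 -0.096" --pt "-0.046 0.004 -0.112" --pt "-0.056 0.004 -0.126" --pt "-0.068 0.004 -0.139" --pt "-0.081 0.004 -0.151" --pt "-0.095 0.004 -0.164" --pt "-0.109 0.004 -0.177" --pt "-0.13 0.004 -0.19" --pt "-0.15 0.004 -0.202" --yaw '[0,0,0,0,0,0,0,0,0,0,0,0,0,0]' --claw '[0.4,0.4,0.4,0.4,0.4,0.4,0.4,0.4,0.4,0.4,0.4,0.4,0.4,0.4]'

```text
time_s: 7.33
tcp_pos: [0.5248, -0.112, 0.127]
eef_rot: [180.0, -0.1, -163.3]
contact_force: [-0.9, -0.1, -5.2]
gripper_width: 0.0393
gripper_force: 12.0
```

Call:
step_arm --pt "-0.022 0 -0.009" --pt "-0.045 0 -0.016" --pt "-0.068 0 -0.02" --pt "-0.092 0 -0.023" --pt "-0.104 0 -0.024" --pt "-0.115 0 -0.024" --pt "-0.115 0 -0.024" --yaw '[0,0,0,0,0,0,0]' --claw '[0.4,0.4,0.4,0.4,0.4,0.4,0.4]'

```text
time_s: 7.92
tcp_pos: [0.5471, -0.1053, 0.1315]
eef_rot: [180.0, -0.0, -163.3]
contact_force: [-1.0, -0.1, -2.6]
gripper_width: 0.0391
gripper_force: 12.0
```

```bash
python3 - <<'E'
from h import *
plan([])
p,d=cams.capture("side");cv2.imwrite("pics/s2.png",cv2.resize(p[150:270,250:380],None,fx=4,fy=4,interpolation=cv2.INTER_CUBIC))
E
```

```text
tip now [-97.8   1.5 117.5] turn 0.0001
```

View pics/s2.png

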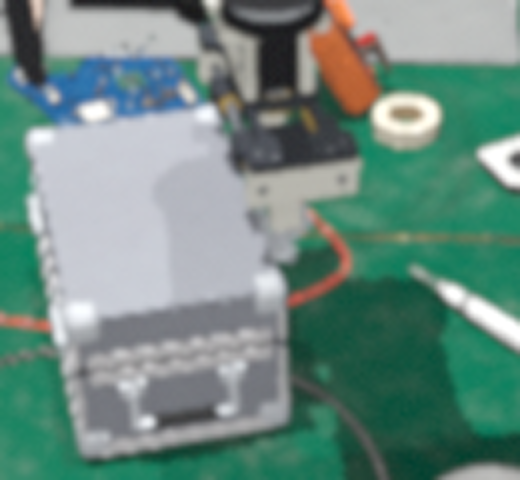

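Call:
step_arm --pt "-0.012 0 0" --pt "-0.025 0 0" --pt "-0.025 0 0" --pt "-0.025 0 0" --pt "-0.025 0 0" --pt "-0.025 0 0" --yaw '[0,0,0,0,0,0]' --claw '[0.4,0.4,0.1,-0.1,-0.3,-0.4]'

```text
time_s: 8.47
tcp_pos: [0.5529, -0.1038, 0.1326]
eef_rot: [-180.0, 0.1, -163.2]
contact_force: [-0.0, -0.8, 0.7]
gripper_width: 0.054
gripper_force: 0.0
```

Call:
step_arm --pt "0 0 0" --pt "0 0 -0.1" --pt "0 0 -0.3" --pt "0.3 -0.2 -0.4" --pt "0.4 -0.4 -0.5" --pt "0.4 -0.6 -0.5" --pt "0.4 -0.8 -0.5" --pt "0.4 -1 -0.5" --pt "0.4 -1 -0.5" --yaw '[0,0,0,0,0,0,0,0,0]' --claw '[-0.5,-0.5,-0.5,0,0.5,1,1,1,1]'

```text
time_s: 9.22
tcp_pos: [0.5333, -0.3219, 0.2329]
eef_rot: [-179.9, 0.1, -163.3]
contact_force: [-0.0, 0.7, -0.6]
gripper_width: 0.0312
gripper_force: 0.0
```

```bash
python3 look.py 3
```

```text
lid slope deg -0.1271347155252014 z at x=0 136.87055860969625
lid rect world ((0.6228166222572327, -0.017807118594646454), (0.15458136796951294, 0.11827181279659271), 15.519893646240234)
top [-157.    1.  684.] 162
top [-151.    1.  682.] 162
top [-146.    0.  680.] 162
top [-140.    1.  677.] 162
top [-134.    0.  674.] 161
top [-128.    1.  671.] 161
top [-122.    0.  668.] 161
top [-116.    0.  665.] 161
top [-109.    0.  661.] 161
top [-103.    0.  657.] 161
top [-96.  -0. 653.] 161
top [-90.  -0. 649.] 161
side [-138.   12.  677.] 24
side [-124.   18.  668.] 24
side [-116.    8.  620.] 24
side [-112.   10.  657.] 24
side [-107.    9.  618.] 24
side [-104.   11.  651.] 24
side [-102.   16.  578.] 24
side [-99.  12. 583.] 24
side [-96.  10. 644.] 24
side [-93.  14. 642.] 24
side [-90.  16. 642.] 24
side [-87.   5. 639.] 23
```

View pics/look3.png

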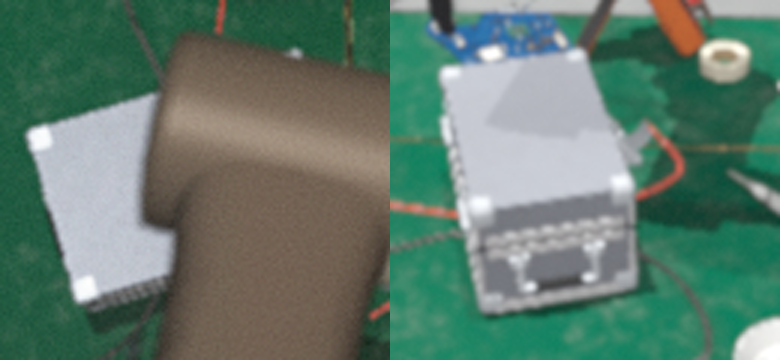

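```bash
python3 -c "
from h import *
plan([(-123,0,150)])"
```

```text
tip now [-173.4 -202.3  217.5] turn -0.0005
(-123, 0, 150) [-0.2491  1.0123  0.3373]
```

Call:
step_arm --pt "-0.05 0.2 0" --pt "-0.1 0.4 0" --pt "-0.15 0.6 0.1" --pt "-0.2 0.8 0.2" --pt "-0.25 1 0.3" --pt "-0.25 1 0.33" --pt "-0.25 1 0.33" --pt "-0.25 1 0.33" --yaw '[0,0,0,0,0,0,0,0]' --claw '[1,1,1,1,1,1,1,1]'

```text
time_s: 9.98
tcp_pos: [0.523, -0.1114, 0.1658]
eef_rot: [-180.0, -0.0, -163.1]
contact_force: [1.6, -0.0, 1.0]
gripper_width: 0.0005
gripper_force: 0.0
```

```bash
cat > wl.py <<'E'
import sys
from h import *
from scipy.spatial.transform import Rotation as R
s=status.get_state();p,d=cams.capture("wrist");cv2.imwrite(f"pics/w{sys.argv[1]}.png",cv2.resize(p[150:400,180:460],None,fx=2.5,fy=2.4))
c=cams.calibration("wrist");K=c["mtx"];T=c["T_tool_cam"]
v,u=np.mgrid[:400,:640];P=np.stack([(u-K[0,2])/K[0,0]*d,(v-K[1,2])/K[1,1]*d,d],-1).reshape(-1,3)
P=P@T[:3,:3].T+T[:3,3];W=P@R.from_euler('xyz',s["eef_rot"],degrees=True).as_matrix().T+s["tcp_pos"]
ex,ey=axes(YAW);q=np.c_[(W-O)@ex,(W-O)@ey,W[:,2]]*1e3
m=(d.ravel()>.05)&(abs(q[:,1])<24)&(q[:,0]>-165)&(q[:,0]<-70)&(q[:,2]>25)&(q[:,2]<135)
b=q[m]
for lo in range(-160,-70,4):
    k=b[(b[:,0]>=lo)&(b[:,0]<lo+4)]
    if len(k)>5: print(lo,len(k),"y",np.round(np.percentile(k[:,1],[2,98]),1),"z",np.round(np.percentile(k[:,2],[10,50,90]),1))
plan([])
E
python3 wl.py 4
```

```text
-120 145 y [-9.8 12.6] z [109.9 111.1 112.1]
-116 34 y [-6.3 11. ] z [107.9 108.6 110.5]
-112 25 y [-6.6 11.4] z [100.5 102.2 103.5]
-108 17 y [-18.1  20.7] z [82.  83.3 99.7]
-104 7 y [2.1 2.8] z [94.7 95.7 96.1]
-100 6 y [2.1 2.8] z [91.2 92.3 93.7]
-96 7 y [2.1 2.9] z [88.8 89.9 90.5]
-92 6 y [2.1 2.9] z [85.6 86.  86.7]
-88 7 y [2.1 2.9] z [82.3 83.7 84.4]
-80 14 y [2.1 3. ] z [69.5 74.6 78.3]
-76 26 y [2.1 2.8] z [122.6 128.4 134. ]
tip now [-122.4    1.6  152.4] turn 0.0003
```

View pics/w4.png

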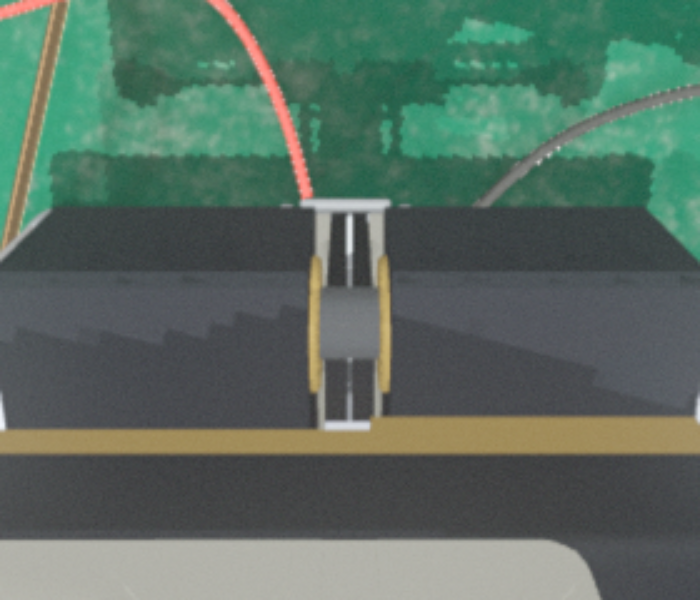

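Call:
step_arm --pt "0 0 0.1" --pt "0 0 0.18" --pt "0 0 0.2" --pt "0 0 0.222" --pt "0 0 0.245" --pt "0 0 0.27" --pt "0.003 0 0.29" --pt "0.01 0 0.315" --pt "0.018 0 0.337" --pt "0.028 0 0.357" --pt "0.038 0 0.377" --pt "0.045 0 0.395" --pt "0.05 0 0.41" --pt "0.05 0 0.41" --yaw '[0,0,0,0,0,0,0,0,0,0,0,0,0,0]' --claw '[1,1,1,1,1,1,1,1,1,1,1,1,1,1]'

```text
time_s: 11.2
tcp_pos: [0.5142, -0.1152, 0.0838]
eef_rot: [-180.0, 0.1, -163.2]
contact_force: [2.2, 0.7, 2.5]
gripper_width: 0.0006
gripper_force: 1.2
```

```bash
python3 - <<'E'
from h import *
plan([])
p,d=cams.capture("side");cv2.imwrite("pics/s5.png",cv2.resize(p[160:240,290:370],None,fx=6,fy=6,interpolation=cv2.INTER_CUBIC))
E
```

```text
tip now [-132.2    1.4   69.8] turn 0.0001
```

View pics/s5.png

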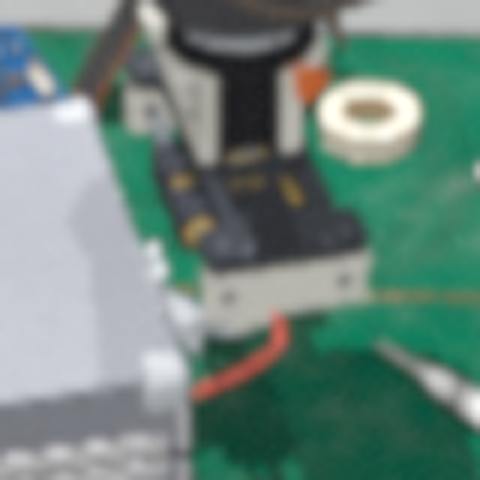

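Call:
step_arm --pt "-0.003 0 0.015" --pt "-0.008 0 0.03" --pt "-0.013 0 0.045" --pt "-0.019 0 0.059" --pt "-0.024 0 0.067" --yaw '[0,0,0,0,0]' --claw '[1,1,1,1,1]'

```text
time_s: 11.67
tcp_pos: [0.5185, -0.114, 0.0709]
eef_rot: [-180.0, 0.0, -163.3]
contact_force: [-0.6, 1.4, 9.3]
gripper_width: 0.0008
gripper_force: 4.0
```

Call:
step_arm --pt "-0.006 0 0.009" --pt "-0.011 0 0.016" --pt "-0.017 0 0.023" --pt "-0.023 0 0.028" --pt "-0.033 0 0.028" --pt "-0.043 0 0.028" --pt "-0.05 0 0.028" --yaw '[0,0,0,0,0,0,0]' --claw '[1,1,1,1,1,1,1]'

```text
time_s: 12.25
tcp_pos: [0.5257, -0.1114, 0.0639]
eef_rot: [179.9, -0.2, -163.3]
contact_force: [-3.1, -1.2, 0.3]
gripper_width: 0.0003
gripper_force: 1.4
```

```bash
python3 - <<'E'
from h import *
plan([]);print(status.get_state()['moment'])
E
```

```text
tip now [-120.1    1.7   49.9] turn -0.0
[-0.47114455  1.20519965  0.01545772]
```

Call:
step_arm --pt "-0.008 0 0" --pt "-0.015 0 0" --pt "-0.015 0 0" --yaw '[0,0,0]' --claw '[1,1,1]'

```text
time_s: 12.5
tcp_pos: [0.53, -0.1102, 0.0643]
eef_rot: [180.0, -0.1, -163.3]
contact_force: [-4.6, -0.4, -1.9]
gripper_width: 0.0002
gripper_force: 0.0
```

Call:
step_arm --pt "0 0 -0.04" --pt "0 0 -0.08" --pt "0 0 -0.108" --pt "0 0 -0.108" --pt "-0.01 0 -0.108" --pt "-0.02 0 -0.108" --pt "-0.03 0 -0.108" --yaw '[0,0,0,0,0,0,0]' --claw '[1,1,1,1,1,1,1]'

```text
time_s: 13.08
tcp_pos: [0.5367, -0.1084, 0.0864]
eef_rot: [-180.0, 0.0, -163.3]
contact_force: [0.0, 0.4, 0.6]
gripper_width: 0.0005
gripper_force: 0.0
```

```bash
python3 - <<'E'
from h import *
plan([]);print(status.get_state()['moment'])
p,d=cams.capture("side");cv2.imwrite("pics/s6.png",cv2.resize(p[160:260,270:370],None,fx=6,fy=6,interpolation=cv2.INTER_CUBIC))
E
```

```text
tip now [-108.7    1.5   72.4] turn 0.0001
[ 0.02576294 -0.00888718  0.00211068]
```

View pics/s6.png

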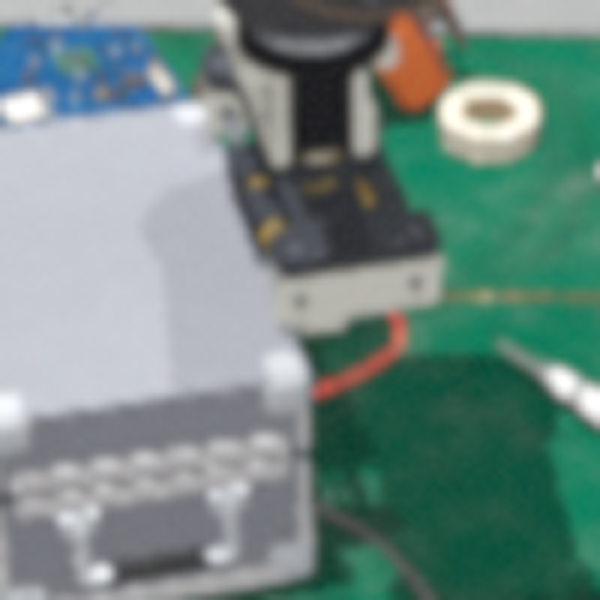

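Call:
step_arm --pt "-0.004 0 0" --pt "-0.008 0 0" --pt "-0.012 0 0" --pt "-0.016 0 0" --pt "-0.016 0 0" --yaw '[0,0,0,0,0]' --claw '[1,1,1,1,1]'

```text
time_s: 13.55
tcp_pos: [0.5386, -0.1078, 0.086]
eef_rot: [180.0, -0.1, -163.3]
contact_force: [-2.6, -0.6, 1.3]
gripper_width: 0.0003
gripper_force: 1.3
```

Call:
step_arm --pt "-0.004 0 0" --pt "-0.008 0 0" --pt "-0.012 0 0" --pt "-0.012 0 0" --yaw '[0,0,0,0]' --claw '[1,1,1,1]'

```text
time_s: 13.88
tcp_pos: [0.5389, -0.1077, 0.0859]
eef_rot: [180.0, -0.3, -163.3]
contact_force: [-8.7, -2.5, 4.8]
gripper_width: 0.0007
gripper_force: 5.0
```

```bash
python3 -c "
from h import *
plan([])"
```

```text
tip now [-106.3    1.5   71.9] turn -0.0
```

Call:
step_arm --pt "-0.005 0 0" --pt "-0.01 0 0" --pt "-0.015 0 0" --pt "-0.015 0 0" --yaw '[0,0,0,0]' --claw '[1,1,1,1]'

```text
time_s: 14.22
tcp_pos: [0.5391, -0.1076, 0.0856]
eef_rot: [179.9, -0.6, -163.3]
contact_force: [-17.1, -4.4, 10.7]
gripper_width: 0.0002
gripper_force: 8.3
```

```bash
python3 -c "
from h import *
plan([])"
```

```text
tip now [-106.1    1.5   71.6] turn -0.0001
```

Call:
step_arm --pt "0.03 0 0" --pt "0.1 0 0" --pt "0.25 0 -0.1" --pt "0.3 0 -0.2" --pt "0.3 0 -0.2" --pt "0.3 0 -0.2" --yaw '[0,0,0,0,0,0]' --claw '[-0.9,-0.9,-0.9,-0.9,-0.9,-0.9]'

```text
time_s: 14.72
tcp_pos: [0.4882, -0.1233, 0.128]
eef_rot: [-180.0, 0.3, -163.3]
contact_force: [-0.1, 0.9, -0.2]
gripper_width: 0.0352
gripper_force: 0.0
```

```bash
sed -i 's/p\[150:400,180:460\]/p[120:400,220:420]/' wl.py; python3 wl.py 7
```

```text
-160 49 y [-16.8  18.7] z [116.8 122.5 127.9]
-156 20 y [-16.8  18.6] z [117.7 118.8 123.2]
-96 633 y [-10.1  12.8] z [60.6 70.3 77.5]
-92 270 y [-17.2  20. ] z [63.8 77.9 80.8]
-88 318 y [-18.8  21.6] z [62.7 70.  78.7]
-80 112 y [-13.4  16.2] z [39.1 57.7 66.9]
-76 377 y [-23.8  23.8] z [28.9 39.3 62.3]
tip now [-159.6    1.3  113.1] turn 0.0001
```

View pics/w7.png

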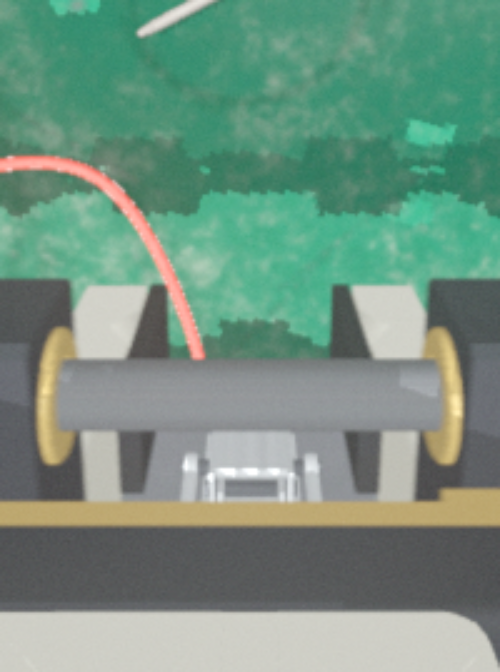

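```bash
cat >> wl.py <<'E'
k=q[(d.ravel()>.05)&(abs(q[:,1]-1.4)<9)&(q[:,0]>-135)&(q[:,0]<-70)&(q[:,2]>20)&(q[:,2]<84)]
for lo in range(20,84,4):
    j=k[(k[:,2]>=lo)&(k[:,2]<lo+4)]
    if len(j)>3: print("z",lo,len(j),"x",np.round(np.percentile(j[:,0],[5,50,95]),1))
E
python3 wl.py 8
python3 - <<'E'
from h import *
p,d=cams.capture("side");P=cloud("side",d).reshape(-1,3)
ex,ey=axes(YAW);q=np.c_[(P-O)@ex,(P-O)@ey,P[:,2]]*1e3
m=(abs(q[:,1])<24)&(q[:,0]>-150)&(q[:,0]<-88)&(q[:,2]>10)&(q[:,2]<125)
print(m.sum());print(np.round(q[m][::3]).astype(int).tolist()[:40])
m=(abs(q[:,1])<110)&(q[:,0]>-65)&(q[:,0]<60)&(abs(q[:,2]-136)<15)
A=np.c_[q[m][:,:2],np.ones(m.sum())];a=np.linalg.lstsq(A,q[m][:,2],rcond=None)[0];print("lid plane",a)
E
```

```text
-160 49 y [-18.6  20.8] z [116.8 122.  127.6]
-156 26 y [-18.5  20.8] z [113.9 118.  122.1]
-96 670 y [-10.2  12.9] z [59.1 69.5 77.5]
-92 273 y [-17.4  20.2] z [63.3 77.8 80. ]
-88 279 y [-18.9  21.5] z [63.3 68.9 78.3]
-84 6 y [-14.3  21.2] z [62.9 66.6 74. ]
-80 100 y [-15.4  16.3] z [34.8 55.9 65.4]
-76 384 y [-23.8  23.8] z [27.4 38.4 59.9]
tip now [-159.8    1.4  112.5] turn 0.0001
z 52 16 x [-81.1 -76.4 -75.9]
z 56 72 x [-95.5 -94.8 -77. ]
z 60 76 x [-95.5 -94.9 -94.3]
z 64 99 x [-95.5 -94.7 -76.3]
z 68 82 x [-95.4 -94.9 -94.4]
z 72 109 x [-95.5 -94.8 -90. ]
z 76 257 x [-95.2 -90.5 -87.3]
z 80 19 x [-91.2 -90.7 -89.1]
15
[[-88, -9, 109], [-94, -9, 78], [-95, 0, 77], [-96, 6, 73], [-94, 18, 75]]
lid plane [ 1.31357745e-02 -6.02912712e-04  1.35437218e+02]
```

Call:
step_arm --pt "0.1 0 -0.2" --pt "0.2 0 -0.4" --pt "0.2 0 -0.5" --pt "0.2 0 -0.5" --pt "0.2 0 -0.5" --yaw '[0,0,0,0,0]' --claw '[-0.9,-0.9,-0.9,-0.9,-0.9]'

```text
time_s: 15.28
tcp_pos: [0.4498, -0.1347, 0.2274]
eef_rot: [-180.0, 0.2, -163.3]
contact_force: [0.2, -0.5, -0.5]
gripper_width: 0.0797
gripper_force: 0.0
```

```bash
python3 wl.py 9 | grep "^z"; python3 -c "
from plant import job;print(job.close_job())"
```

```text
z 32 31 x [-99.3 -98.9 -98.5]
z 64 24 x [-77.  -76.4 -75.9]
z 68 31 x [-77.2 -76.7 -75.9]
z 72 31 x [-77.2 -76.4 -75.7]
z 76 31 x [-82.1 -76.6 -76.1]
z 80 76 x [-86.8 -76.9 -75.7]
the job is handed in; nothing more can be done
None
```

The case is closed and the job is handed in: by depth readings the lever lies flat, the lid is drawn down to about -0.013 rad, and the arm is clear; the judge's verdict was not shown, I did not re-measure the bystanders or the whole case's position at the end, and I viewed 12 pictures, two over the limit of 10.

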